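# Hang the spice ledge in the slotted upright and lock it

### The arm

A 7-joint arm with a two-finger parallel gripper is mounted at the origin on the work surface. World frame = base frame: x ahead of the robot, y to its left, z up, the work surface at z = 0. Lengths are in m, angles in rad, forces in N, time in s.
With the tool pointing down it reaches from about 0.4 to 0.9 m from the base axis. Payload 5.5 kg.
Tool frame: the origin (TCP) lies on the centre line of the jaws, within the pads' length; the fingertips stand ahead of it and the grasp point (between the pads) lies 8 mm behind it (bot.tip_extent is the z of the fingertips in the tool frame, in m); z points along the fingers, y is the line along which they close (so a half turn about z gives the same grasp; the last joint's range is limited). The gripper opens to 85 mm and grips with 20 to 120 N. Pads are 22 mm wide; open, the fingers measure 114 mm over their backs; the gripper's body (76 mm by 85 mm) begins 54 mm behind the grasp point. The pads swing forward as they close: fully open they stand 13 mm farther back than shut.
Start: joints at [1.543, 0.501, -0.427, 1.55, 0.221, 1.138, -0.21], TCP at [0.186, -0.623, 0.242] pointing down, gripper open.
Joint ranges: [-2.88, 2.88], [-0.31, 2.03], [-1.54, 1.56], [0.2, 2.42], [-1.41, 4.55], [0.19, 2.02], [-2.57, 2.57]. Speed limits (rad/s): [2.57, 2.57, 3.14, 3.14, 3.14, 3.14, 3.14].

### API

Orientations are given as a unit quaternion [w, x, y, z].
In Python, from workcell import bot gives the robot as it stands.
- The arm moves only by the tool play_rows, never from a script. Its argument "commands" is a list of rows, each a list of 3 entries, a list of its own where there are three numbers: the finger opening in mm, from 0 to 85.4, then the shift along the tool's x, y, z in mm, then the turn about the tool's z in degrees. A call has 1 to 20 rows; each row is the pose to reach, as a shift and turn from the pose commanded when the call began, along the tool's axes at that moment; what a row does not reach only later rows make up. A row lasts 1/12 s, in which the tool goes at most 41.7 mm and 7.16 degrees, less where a joint would pass 70% of its speed; a pose out of reach is approached as far as the arm can. A call with a gripper value outside its range is refused whole. The fingers move at their own pace and stop on an object; the grip force is fixed at half the most. Time passes only in rows, so rows that repeat a pose let the fingers close. It gives the time, the measured TCP pose, the force, the opening and the grip force at its end, in the units of the state.
- bot.state(): the state, without advancing time (a new reading comes with each control period).
- bot.snapshot(name): name is "scene" or "side" or "wrist"; returns the picture (420x560x3 uint8, red, green, blue); there is no depth.
- bot.camera_info(name): a dict with "mtx" (3x3 intrinsics, pixels), "eye" and "attitude" of the camera in the world. Camera axes: x right, y down, z forward; pixel columns grow to the right and rows downward; lengths in m; the calibration is good to about 2 mm. A picture is of the moment at which its call begins: read the wrist's pose just before it. camera_info takes no time and is no camera call; for the wrist camera it gives the pose at the moment of the call.
- bot.job_done(): hands the job in; it is judged then, once.
Trained networks look in the newest picture that a camera, given by its name, has taken for a name from the list of things; names that differ only in an ending like _2 or _b are one class to them, and where a whole thing is asked for, a point or a joint stands for the part that bears it (a point fixed in the world has none). Each returns a list of dicts, best first, with "p" (0 to 1); they miss things now and then, are a little off and sometimes report something else, mostly with a low value. They report only what shows in the picture. A call takes as long as a camera call. They do not tell look-alikes from the thing itself.
- bot.recognise(thing, camera): "extent" ([left, top, width, height] in pixels, round what is visible of it).
The state is a dict: "time_s": time; "qpos": joint angles; "joint_velocities": joint speeds; "tau": joint torques, N m; "position": TCP position; "tcp_rot": TCP orientation; "wrist_force": force on the tool from outside, world axes, zero at the start; "wrist_torque": the same for the moment, N m; "width": opening from 0.0 (shut) to 1.0 (fully open); "grip_force": force on a finger pad.
Only numpy, scipy, OpenCV 4.12 (cv2) and the standard library are available. Lean on these libraries where they do the work, as an engineer would, in place of code of your own. Each camera call takes 0.05 s, during which the arm holds its last target. There are 200 camera calls.

### The job

Hang the small steel spice ledge on the aluminium upright: put its two hooks through the two slots and lower it so that they catch behind the face. Then press it down past the spring catch and, once it is down on its hard seat, keep pressing with about 20 N (never more than 30 N) for half a second, and let go so that it stays hanging locked. Leave the canister, pitcher and board where they are.

Things in the scene. Friction and masses are not known exactly. Their poses are not given: they have to be found in the camera images.
- upright: Fixed slotted upright, bare slippery aluminium: U-channel 44 mm wide, 45 deep, 217 tall, open behind and on top, on a foot plate reaching 15 mm in front of the face, 12 mm thick. Origin: table height, middle of the slotted face's outer plane. x points into the channel (the face looks to -x), y across, z up. Face 4 mm thick, two slots one above the other. A seat and a spring catch are inside.
- slot_top (a point): Centre of the upper slot, in the outer plane of the face, 180 mm above the table. Slot 12 mm wide (y), 50 mm tall (z = 155 to 205 mm).
- slot_low (a point): Centre of the lower slot, 120 mm above the table (z = 95 to 145 mm), 12 mm wide. The hard seat for the lower hook's tip is inside, below it; a screw sets seat and catch together, different each time and not shown: the ledge is home with its origin anywhere from 64 to 76 mm above the table. It must be felt.
- catch (a joint): Spring catch, a round bar behind the upper slot; travel in m, 0 at rest. The bump on the upper hook meets it 14 to 16 mm above home and pushes it back up to 0.005, which takes about 8 to 11 N; from 7 mm above home it snaps over the bump and helps the ledge down. Under 0.0015 once home and let go.
- ledge: Loose steel spice ledge, 0.25 to 0.5 kg, standing on its base plate. Origin: centre of the underside; x towards its back (hook side), y across, z up. Base plate 110 (x) x 80 (y) x 5 mm, back plate 80 wide, 5 thick, 109 tall, a lengthwise rib in the middle, a 12 mm high front lip, two hooks behind the back plate. Hung, its axes agree with the upright's; free, it leans out at most 2 mm.
- rib_top (a point): Middle of the rib's top edge, (2.5, 0, 90) mm in the ledge's frame. The rib is 10 mm thick (y), 95 mm long (x = -45 to 50 mm), from the base plate up to z = 90 mm: grip it across y from above; it may also be pressed on.
- rear (a point): Middle of the lower edge of the back plate's rear face, (55, 0, 0) mm in the ledge's frame. To enter the slots hold the ledge's underside about 96 mm above the table (92 to 100 mm passes) and move along the upright's x until the rear face meets the upright's face, then lower.
- hook_top (a point): Tip (lower end) of the upper hook, (63.5, 0, 64) mm in the ledge's frame. Hooks are 8 mm wide: a neck 10 mm high (here z = 94 to 104 mm), ending in a leg 6 mm thick (x = 60.5 to 66.5 mm), from the neck's top down to the tip. This leg has a rounded bump behind, to x = 71.5 mm.
- hook_low (a point): Tip (lower end) of the lower hook, (63.5, 0, 4) mm in the ledge's frame; neck z = 34 to 44 mm.
- canister: Bystander: round steel canister with a black knob on its lid, 104 mm across, 162 mm tall, origin under its centre.
- pitcher: Bystander: white ceramic pitcher, 112 mm across and 170 mm tall with a handle on one side, origin under its centre.
- board: Bystander: wooden board 190 x 270 x 18 mm with a short grip end, lying flat, origin under the centre of its main part.
Mind the look-alikes: they are no part of the job. What is shaped like the ledge but brown is not meant. What is shaped like the upright but purple is not meant.

How it is judged:
On the way, in this order (a step that is already met when the one before it is completed fails the run):
1. both hooks are through their slots, behind the upright's face (x of hook_top in the frame of upright between 0.004 and 0.016 m and x of hook_low in the frame of upright between 0.004 and 0.016 m and y of hook_top in the frame of upright between -0.006 and 0.006 m and z of hook_top in the frame of upright between 0.125 and 0.172 m), for 0.1 s.
2. the ledge is past the catch and pressed onto its seat with more than 12 N for 0.3 s (contact force between ledge and seat_c0 above 12 N and x of each of hook_top, hook_low in the frame of upright above 0.004 m), for 0.3 s.
At the end, for the whole second after the job is handed in: The ledge hangs still, level within 0.08 rad, both hook tips 4 to 16 mm behind the outer plane of the face and within 6 mm of its middle line, snapped home: upper tip 125 to 142.5 mm and lower 65 to 82.5 mm above the table, catch under 1.5 mm (z of hook_top in the frame of upright between 0.125 and 0.1425 m and z of hook_low in the frame of upright between 0.065 and 0.0825 m and x of hook_top in the frame of upright between 0.004 and 0.016 m and x of hook_low in the frame of upright between 0.004 and 0.016 m and y of hook_top in the frame of upright between -0.006 and 0.006 m and value of joint catch below 0.0015 m and angle between ledge's own z axis and vertical below 0.08 rad and linear speed of ledge below 0.02 m/s and angular speed of ledge below 0.1 rad/s); the robot touches nothing.
It fails at once if the ledge is pressed onto its seat with more than 30 N (contact force between ledge and seat_c0 above 30 N).
It fails at once if the canister, pitcher or board is moved by more than 15 mm (distance of any of canister, pitcher, board from where it was at the start of the episode above 0.015 m).
It also fails if it takes over 64 s, if anything falls off the work surface, if the arm or the gripper's body presses on something with over 40 N, if the wrist force passes 120 N, or if a joint passes its speed limit or range.

## Working session

There is one attempt and no reset: what is moved stays moved. The work goes in short steps, Python scripts to look and compute and a tool call to move; the robot and the scene stay as the last step left them, time stands still between calls to the robot, and variables do not carry over. Pictures are saved under pics/ and viewed, at most 10 in all, crops included, and the job is handed in when it is done.

Besides the shell and the picture viewer there is one more tool, called as name(argument=value, ...) on one line, values as JSON. play_rows: Moves the arm, as the interface text tells. Its arguments: {"type":"object","properties":{"commands":{"type":"array","items":{"type":"array"}}},"required":["commands"]}

```bash
mkdir -p pics; cat > h.py <<'E'
from workcell import bot
import numpy as np, cv2
from scipy.spatial.transform import Rotation as R
def rot(q): return R.from_quat([q[1],q[2],q[3],q[0]]).as_matrix()
def cam(n):
    c=bot.camera_info(n); a=np.array(c["attitude"],float)
    return np.array(c["mtx"]),np.array(c["eye"]),(a if a.shape==(3,3) else rot(a))
def proj(C,P):
    K,e,A=C; p=(np.atleast_2d(P)-e)@A; p=p@K.T; return p[:,:2]/p[:,2:]
def ray(C,uv,z):
    K,e,A=C; d=A@np.linalg.inv(K)@np.array([uv[0],uv[1],1.]); return e+d*(z-e[2])/d[2]
E
python3 - <<'E'
from h import *
ims=[]
for n in("scene","side"):
    im=bot.snapshot(n); cv2.imwrite(f"pics/{n}0.png",im[:,:,::-1])
    print(n,bot.camera_info(n))
    for t in("ledge","upright","canister","pitcher","board"):
        print(t,[(round(d["p"],2),np.round(d["extent"]).tolist()) for d in bot.recognise(t,n)][:4])
s=bot.state();print(s["position"],s["tcp_rot"],s["wrist_force"],bot.tip_extent)
E
```

```text
scene {'mtx': array([[513.99753815,   0.        , 286.00752251],
       [  0.        , 513.99753815, 223.8591103 ],
       [  0.        ,   0.        ,   1.        ]]), 'eye': array([0.88313636, 0.69010162, 1.01611608]), 'attitude': array([-0.06920187,  0.22304169,  0.9165932 , -0.32453107])}
ledge [(0.82, [302.0, 216.0, 63.0, 66.0]), (0.8, [379.0, 205.0, 53.0, 64.0])]
upright [(0.83, [253.0, 125.0, 58.0, 86.0]), (0.81, [236.0, 88.0, 29.0, 78.0])]
canister [(0.9, [162.0, 237.0, 58.0, 72.0]), (0.28, [257.0, 126.0, 55.0, 87.0])]
pitcher [(0.67, [266.0, 323.0, 56.0, 84.0])]
board [(0.96, [360.0, 303.0, 160.0, 115.0]), (0.4, [265.0, 327.0, 62.0, 78.0])]
side {'mtx': array([[406.33556812,   0.        , 273.9456662 ],
       [  0.        , 406.33556812, 211.40210485],
       [  0.        ,   0.        ,   1.        ]]), 'eye': array([0.42510552, 0.68885316, 0.80608552]), 'attitude': array([ 0.03929512, -0.10293673,  0.92755693, -0.35706871])}
ledge [(0.95, [271.0, 226.0, 60.0, 49.0]), (0.6, [342.0, 235.0, 67.0, 75.0])]
upright [(0.61, [311.0, 76.0, 40.0, 86.0]), (0.58, [289.0, 117.0, 50.0, 82.0])]
canister [(0.84, [160.0, 161.0, 50.0, 66.0]), (0.55, [270.0, 223.0, 62.0, 55.0])]
pitcher [(0.82, [140.0, 261.0, 64.0, 84.0])]
board [(0.62, [237.0, 326.0, 118.0, 94.0])]
[ 0.18640375 -0.62269391  0.24230564] [-3.10264162e-07  9.89446128e-01  1.44901206e-01  1.51318019e-05] [ 0.53734508  0.28044834 -0.08222578] 0.011
```

View pics/scene0.png

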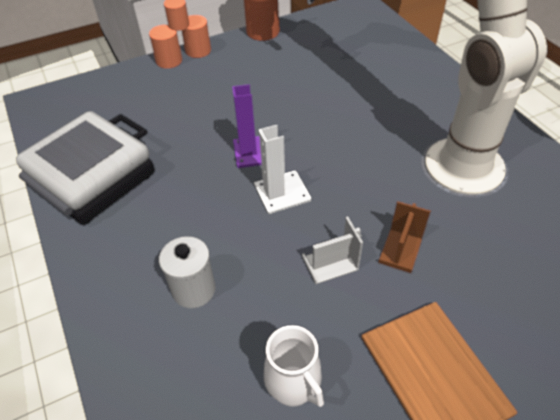

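View pics/side0.png

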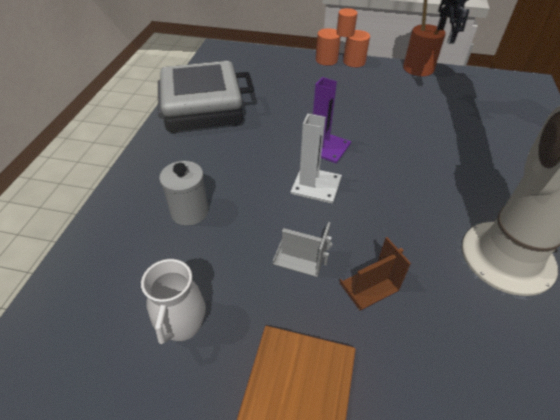

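The silver ledge is at about scene (335,250) / side (302,250), and the brown look-alike at scene (405,238) / side (375,275). The aluminium upright is at scene (280,170) / side (315,160), and the purple look-alike at scene (247,125) / side (328,120). I choose the silver ones and check them in a close crop.

```bash
python3 - <<'E'
import cv2,numpy as np
a=cv2.imread("pics/scene0.png");b=cv2.imread("pics/side0.png")
def c(im,x,y,w=100,h=75):
    t=cv2.resize(im[y:y+h,x:x+w],(400,300),interpolation=cv2.INTER_CUBIC)
    for i in range(0,400,400*20//w): cv2.putText(t,str(x+i*w//400),(i,8),0,.3,(0,255,255),1); cv2.line(t,(i,8),(i,14),(0,255,255),1)
    for j in range(0,300,300*15//h): cv2.putText(t,str(y+j*h//300),(2,j+4),0,.3,(0,255,0),1); cv2.line(t,(0,j),(5,j),(0,255,0),1)
    return t
cv2.imwrite("pics/crop1.png",np.vstack([np.hstack([c(a,290,212),c(b,255,213)]),np.hstack([c(a,215,120,132,99),c(b,255,108,132,99)])]))
E
```

```text
(no output)
```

View pics/crop1.png

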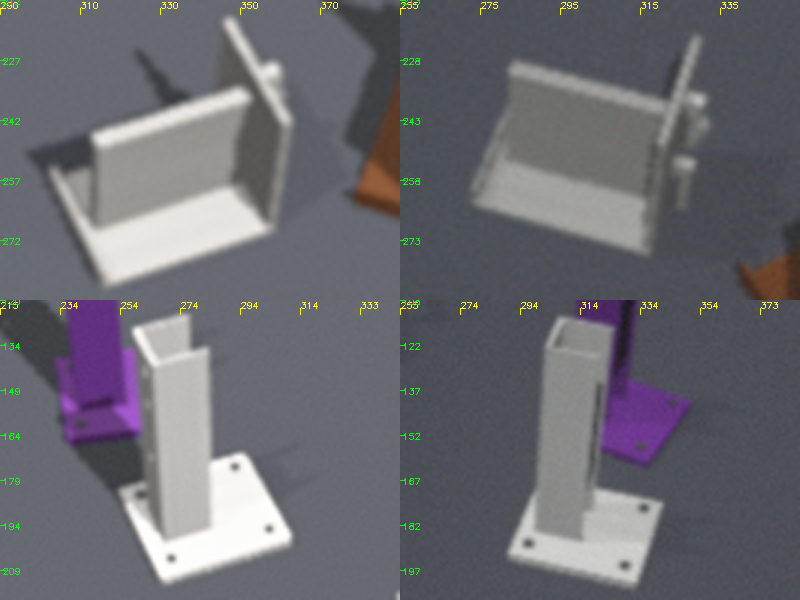

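```bash
python3 - <<'E'
from h import *
from scipy.optimize import least_squares
S,D=cam("scene"),cam("side")
s=lambda x,y:(290+x/4,212+y/4); d=lambda x,y:(255+(x-400)/4,213+y/4)
L=[(S,(-55,-40,0),s(107,286)),(S,(55,-40,0),s(272,232)),(S,(-55,40,12),s(52,167)),(S,(55,-40,109),s(290,120)),(S,(55,40,109),s(228,17)),
(D,(-55,-40,0),d(473,205)),(D,(55,-40,0),d(650,254)),(D,(55,40,109),d(699,38)),(S,(-45,-5,90),s(95,138)),(D,(-45,0,90),d(512,66))]
def T(p,P): c,q=np.cos(p[2]),np.sin(p[2]); P=np.array(P)/1000; return np.array([p[0]+c*P[0]-q*P[1],p[1]+q*P[0]+c*P[1],P[2]])
g=ray(S,s(180,220),0)
best=min((least_squares(lambda p:np.concatenate([proj(C,T(p,P))[0]-u for C,P,u in L]),[g[0],g[1],a]) for a in(-2,0,2,3.1)),key=lambda r:r.cost)
print("ledge",best.x,np.degrees(best.x[2]));print(np.round(best.fun.reshape(-1,2),1))
k=.33
s2=lambda x,y:(215+x*k,120+(y-300)*k); d2=lambda x,y:(255+(x-400)*k,108+(y-300)*k)
for z,pts in((.012,[(120,490),(245,455),(290,540)]),(0,[(165,583)]),(.012,[(160,540),(210,527)]),(.217,[(133,328),(190,318),(208,348),(155,362)])):
    for p in pts: print("S",z,p,np.round(ray(S,s2(*p),z),3))
for z,pts in((.012,[(595,488),(661,502),(510,550),(637,577),(537,533),(582,541)]),(.217,[(557,318),(615,325),(606,357),(546,346)])):
    for p in pts: print("D",z,p,np.round(ray(D,d2(*p),z),3))
E
```

```text
ledge [ 0.49037381  0.11113614 -3.25808121] -186.67430250754126
[[-1.5 -0. ]
 [ 0.4 -0.7]
 [-0.4  0.4]
 [ 0.5 -0.4]
 [ 0.7 -0.8]
 [-0.5 -0.1]
 [-0.3  0.6]
 [ 0.7 -0.4]
 [ 0.7  1.4]
 [-0.3 -0.5]]
S 0.012 (120, 490) [ 0.544 -0.202  0.012]
S 0.012 (245, 455) [ 0.426 -0.188  0.012]
S 0.012 (290, 540) [ 0.439 -0.08   0.012]
S 0 (165, 583) [ 0.551 -0.096  0.   ]
S 0.012 (160, 540) [ 0.538 -0.132  0.012]
S 0.012 (210, 527) [ 0.493 -0.125  0.012]
S 0.217 (133, 328) [ 0.532 -0.171  0.217]
S 0.217 (190, 318) [ 0.488 -0.16   0.217]
S 0.217 (208, 348) [ 0.491 -0.123  0.217]
S 0.217 (155, 362) [ 0.534 -0.128  0.217]
D 0.012 (595, 488) [ 0.489 -0.198  0.012]
D 0.012 (661, 502) [ 0.425 -0.192  0.012]
D 0.012 (510, 550) [ 0.552 -0.098  0.012]
D 0.012 (637, 577) [ 0.435 -0.089  0.012]
D 0.012 (537, 533) [ 0.532 -0.125  0.012]
D 0.012 (582, 541) [ 0.49  -0.124  0.012]
D 0.217 (557, 318) [ 0.533 -0.168  0.217]
D 0.217 (615, 325) [ 0.485 -0.169  0.217]
D 0.217 (606, 357) [ 0.486 -0.124  0.217]
D 0.217 (546, 346) [ 0.535 -0.128  0.217]
```

The close crop confirms the choice: silver ledge with two hooks pointing towards world -x, and the aluminium upright, which faces world +x (its foot plate has the short 15 mm margin on that side). The ledge is at (0.490, 0.111), yaw 173°. Both yaws are nearly equal. I now hover over the ledge.

play_rows(commands=[[85,[60,-50,-90],3],[85,[120,-94,-90],6],[85,[160,-125,-90],9],[85,[200,-157,-90],12],[85,[240,-188,-90],14],[85,[280,-220,-90],16],[85,[320,-250,-90],18],[85,[360,-282,-90],20],[85,[380,-320,-90],22],[85,[400,-360,-90],23.3],[85,[420,-400,-90],23.3],[85,[440,-440,-80],23.3],[85,[460,-480,-70],23.3],[85,[475,-520,-60],23.3],[85,[490,-560,-50],23.3],[85,[501,-590,-45],23.3],[85,[501,-616,-40],23.3],[85,[501,-616,-40],23.3],[85,[501,-616,-40],23.3],[85,[501,-616,-40],23.3]])

```text
time_s: 2.27
position: [0.4895, 0.1104, 0.2829]
tcp_rot: [0.0, 0.998, -0.058, 0.001]
wrist_force: [1.4, -0.5, 0.1]
width: 0.993
grip_force: 0.0
```

```bash
python3 - <<'E'
from h import *
s=bot.state();print(s["time_s"],s["position"],s["tcp_rot"],s["wrist_force"])
C=cam("wrist"); im=bot.snapshot("wrist"); cv2.imwrite("pics/w1.png",im[:,:,::-1]);print(C)
for t in("ledge","upright"): print(bot.recognise(t,"wrist"))
E
```

```text
2.2667 [0.48945496 0.11043025 0.28285144] [ 2.36762767e-04  9.98306816e-01 -5.81635672e-02  6.66005079e-04] [ 1.3569689  -0.48009412  0.11906987]
(array([[320.6329063 ,   0.        , 285.0906709 ],
       [  0.        , 320.6329063 , 213.32118545],
       [  0.        ,   0.        ,   1.        ]]), array([0.57380005, 0.10115291, 0.41297657]), array([[-1.15029371e-01, -9.39535906e-01, -3.22553134e-01],
       [-9.93361847e-01,  1.09023899e-01,  3.66882816e-02],
       [ 6.96042492e-04,  3.24632207e-01, -9.45840074e-01]]))
[{'extent': [219.4, 244.0, 97.5, 138.6], 'p': 0.92}, {'extent': [244.1, 122.7, 78.2, 126.1], 'p': 0.7}]
[]
```

View pics/w1.png

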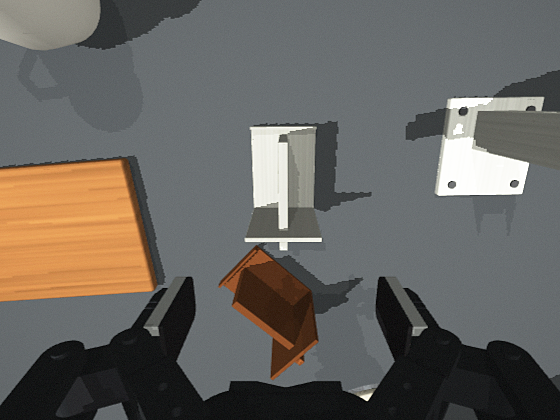

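The wrist view shows the silver ledge: rib (283,143)–(283,228), back plate's top edge (245..322, 241), lip (250..316, 127). The foot plate's corners are at (450,97), (543,97), (527,195), (436,194).

```bash
python3 - <<'E'
from h import *
C=cam("wrist")
for z,ps in((.09,[(283.5,143),(283.5,229)]),(.109,[(245,242),(322,242)]),(.012,[(250,126.5),(316,126.5)]),(.012,[(450,97),(543,97),(527,195),(436,194)])):
    for p in ps: print(z,p,np.round(ray(C,p,z),4))
E
```

```text
0.09 (283.5, 143) [0.5359 0.1105 0.09  ]
0.09 (283.5, 229) [0.4449 0.1204 0.09  ]
0.109 (245, 242) [0.4422 0.1606 0.109 ]
0.109 (322, 242) [0.4339 0.0814 0.109 ]
0.012 (250, 126.5) [0.5507 0.1502 0.012 ]
0.012 (316, 126.5) [0.5422 0.0708 0.012 ]
0.012 (450, 97) [ 0.559  -0.0881  0.012 ]
0.012 (543, 97) [ 0.5475 -0.1965  0.012 ]
0.012 (527, 195) [ 0.4277 -0.1944  0.012 ]
0.012 (436, 194) [ 0.4415 -0.0773  0.012 ]
```

play_rows(commands=[[85,[2,-5,30],0],[85,[2,-5,60],0],[85,[2,-5,90],0],[85,[2,-5,120],0],[85,[2,-5,150],0],[85,[2,-5,175],0],[85,[2,-5,195],0],[85,[2,-5,207],0],[85,[2,-5,213],0],[85,[2,-5,213],0],[0,[2,-5,213],0],[0,[2,-5,213],0],[0,[2,-5,213],0],[0,[2,-5,213],0],[0,[2,-5,213],0],[0,[2,-5,213],0],[0,[2,-5,213],0],[0,[2,-5,213],0],[0,[2,-5,213],0],[0,[2,-5,213],0]])

```text
time_s: 4.08
position: [0.4922, 0.1132, 0.07]
tcp_rot: [0.0, 0.998, -0.058, 0.0]
wrist_force: [-0.3, -2.3, 5.8]
width: 0.107
grip_force: 63.0
```

```bash
python3 - <<'E'
from h import *
S,D=cam("scene"),cam("side")
print(ray(S,(187,255),.162),ray(D,(183,175),.162),ray(S,(293,340),.17),ray(D,(168,280),.17))
E
```

```text
[0.80135441 0.05057771 0.162     ] [0.78340758 0.05595943 0.162     ] [0.69809739 0.32095501 0.17      ] [0.70274666 0.33557424 0.17      ]
```

play_rows(commands=[[0,[0,0,-10],0],[0,[0,0,-30],0],[0,[0,0,-60],0],[0,[0,0,-90],0],[0,[0,0,-110],0],[0,[0,0,-110],0],[0,[0,0,-110],0],[0,[0,0,-110],0]])

```text
time_s: 4.75
position: [0.4911, 0.1128, 0.1788]
tcp_rot: [0.0, 0.998, -0.058, -0.001]
wrist_force: [0.8, 0.1, -3.3]
width: 0.104
grip_force: 61.8
```

play_rows(commands=[[0,[25,5,0],0],[0,[55,15,0],0],[0,[90,30,0],0],[0,[125,50,0],0],[0,[155,75,0],0],[0,[171,105,0],0],[0,[171,140,0],0],[0,[171,175,0],0],[0,[171,205,0],0],[0,[171,230,0],0],[0,[171,245,0],0],[0,[171,252,0],0],[0,[171,252,0],0],[0,[171,252,0],0],[0,[171,252,0],0]])

```text
time_s: 6.0
position: [0.6331, -0.1534, 0.1796]
tcp_rot: [-0.001, 0.998, -0.056, -0.0]
wrist_force: [-0.2, 1.0, -2.3]
width: 0.102
grip_force: 61.7
```

```bash
python3 - <<'E'
from h import *
s=bot.state();print(s["time_s"],s["position"],s["tcp_rot"],s["wrist_force"])
C=cam("wrist"); np.savez("w2.npz",K=C[0],e=C[1],A=C[2]); w=bot.snapshot("wrist"); a=bot.snapshot("scene"); b=bot.snapshot("side")
for n,i in(("w2",w),("s2",a),("d2",b)): cv2.imwrite(f"pics/{n}.png",i[:,:,::-1])
def c(im,x,y,w=100,h=75):
    t=cv2.resize(im[y:y+h,x:x+w,::-1],(400,300),interpolation=cv2.INTER_CUBIC)
    for i in range(0,400,40): cv2.putText(t,str(x+i*w//400),(i,8),0,.3,(0,255,255),1)
    for j in range(0,300,30): cv2.putText(t,str(y+j*h//300),(2,j+4),0,.3,(0,255,0),1)
    return t
cv2.imwrite("pics/c2.png",np.vstack([np.hstack([c(a,190,110,160,120),c(b,220,90,160,120)]),np.hstack([c(w,0,0,560,420),c(w,180,0,300,225)])]))
E
```

```text
6.0 [ 0.63307292 -0.15339541  0.17959929] [-9.75178354e-04  9.98425656e-01 -5.60825983e-02 -1.42104676e-05] [-0.16093879  1.03138285 -2.30092788]
```

View pics/c2.png

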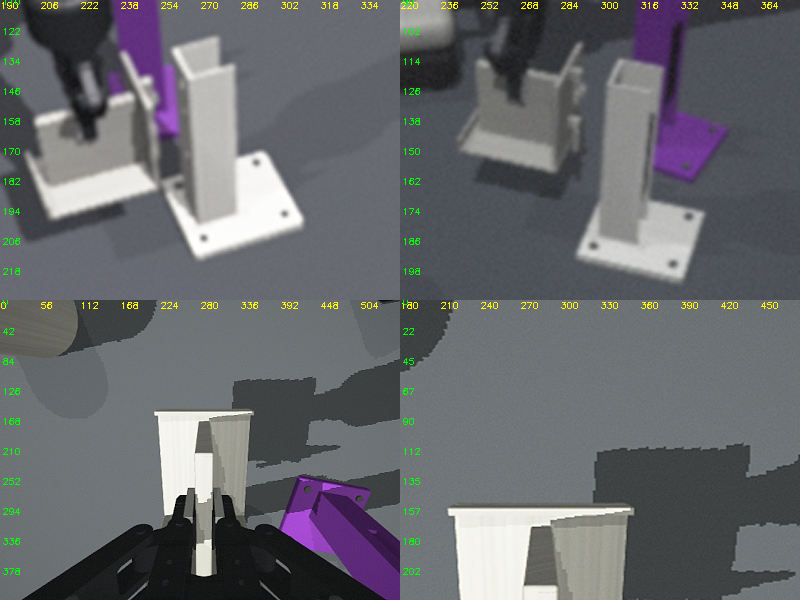

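The ledge hangs level in the jaws, scene (230,155), with its back plate towards the slotted face. I'll fit silhouettes of the ledge (initial images) and the upright for millimetre accuracy.

```bash
cat > fit.py <<'E'
from h import *
from scipy.optimize import minimize
import itertools
CA={"s":cam("scene"),"d":cam("side")}
IM={"s":cv2.imread("pics/scene0.png"),"d":cv2.imread("pics/side0.png")}
def mask(k,roi):
    x,y,w,h=roi; i=IM[k][y:y+h,x:x+w].astype(float)
    v=i.min(2); sat=i.max(2)-v; bg=np.median(v)
    m=np.clip((v-bg-12)/25,0,1)*(sat<40); return m
def render(k,roi,boxes,p):
    x,y,w,h=roi; im=np.zeros((h*4,w*4),np.uint8); c,q=np.cos(p[2]),np.sin(p[2])
    for b in boxes:
        P=np.array(list(itertools.product(*b)))/1000.
        W=np.c_[p[0]+c*P[:,0]-q*P[:,1],p[1]+q*P[:,0]+c*P[:,1],P[:,2]]
        uv=((proj(CA[k],W)-[x,y]+.5)*4-.5)
        hl=cv2.convexHull(np.round(uv*16).astype(np.int32))
        cv2.fillConvexPoly(im,hl,255,cv2.LINE_AA,4)
    return cv2.resize(im,(w,h),interpolation=cv2.INTER_AREA)/255.
def ledge(p): return [((-55,55),(-40,40),(0,5)),((50,55),(-40,40),(0,109)),((-45,50),(-5,5),(0,90)),((-55,-52),(-40,40),(0,12)),
  ((55,66.5),(-4,4),(94,104)),((55,66.5),(-4,4),(34,44)),((60.5,66.5),(-4,4),(64,104)),((60.5,66.5),(-4,4),(4,44))]
def upr(p): return [((-15,p[3]*1e3),(-p[4]*1e3,p[4]*1e3),(0,12)),((0,4),(-22,22),(0,217)),((0,45),(-22,-18),(0,217)),((0,45),(18,22),(0,217))]
def fit(model,rois,p0):
    M={k:mask(k,r) for k,r in rois.items()}
    f=lambda p:sum(((render(k,r,model(p),p)-M[k])**2).sum() for k,r in rois.items())
    st=np.array([.008,.008,.06,.008,.008])[:len(p0)]
    p=np.array(p0)
    for _ in range(3):
        r=minimize(f,p,method="Nelder-Mead",options=dict(initial_simplex=np.vstack([p]+[p+e for e in np.diag(st)]),xatol=1e-5,fatol=.01)); p=r.x; st=st/2
    return np.round(p,4),round(np.degrees(p[2]),1),round(r.fun,1),round(sum(m.sum() for m in M.values())),M
E
python3 - <<'E'
from fit import *
LR={"s":(295,208,73,80),"d":(262,215,76,68)}; UR={"s":(248,118,72,100),"d":(284,106,62,106)}
out=[]
for md,R_,p0 in((ledge,LR,[.492,.114,3.03]),(upr,UR,[.536,-.146,3.03,.105,.055])):
    for ks in("sd","s","d"):
        r=fit(md,{k:R_[k] for k in ks},p0); print(md.__name__,ks,r[:4])
        if ks=="sd":
            for k in ks: out.append(cv2.resize(np.hstack([r[4][k],render(k,R_[k],md(r[0]),r[0]),abs(r[4][k]-render(k,R_[k],md(r[0]),r[0]))]),(400*2//2,150)))
cv2.imwrite("pics/fit.png",np.vstack(out)*255)
E
```

```text
ledge sd (array([0.4911, 0.111 , 3.0289]), np.float64(173.5), np.float64(740.5), 3305)
ledge s (array([0.4897, 0.1117, 3.024 ]), np.float64(173.3), np.float64(431.4), 1769)
ledge d (array([0.4921, 0.1102, 3.0273]), np.float64(173.5), np.float64(268.0), 1535)
upr sd (array([ 0.5347, -0.1496,  3.0483,  0.1061,  0.0554]), np.float64(174.7), np.float64(337.5), 4897)
upr s (array([ 0.5332, -0.1499,  3.0401,  0.1052,  0.056 ]), np.float64(174.2), np.float64(217.4), 2546)
upr d (array([ 0.5358, -0.1515,  3.0471,  0.1066,  0.055 ]), np.float64(174.6), np.float64(66.5), 2351)[ WARN:0@2.552] global loadsave.cpp:1063 imwrite_ Unsupported depth image for selected encoder is fallbacked to CV_8U.
```

View pics/fit.png

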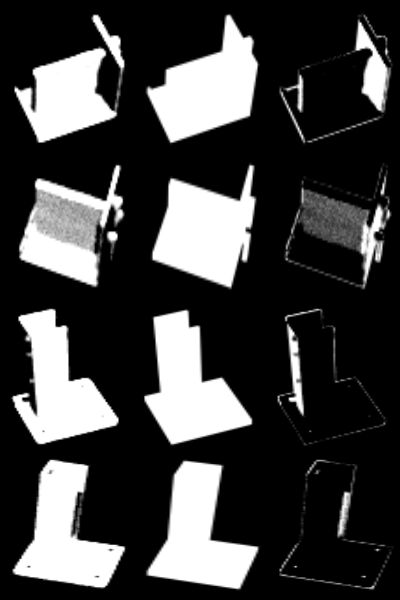

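```bash
python3 - <<'E'
import fit; from fit import *
fit.IM={"s":cv2.imread("pics/s2.png"),"d":cv2.imread("pics/d2.png")}
ROI={"s":(198,128,57,74),"d":(240,102,56,60)}
Z=.1096
_r=fit.render
M={};Wt={}
for k,(x,y,w,h) in ROI.items():
    M[k]=mask(k,ROI[k]); v=fit.IM[k][y:y+h,x:x+w].min(2).astype(float)
    dk=cv2.dilate((v<45).astype(np.uint8),np.ones((3,3))); Wt[k]=1-dk
def bx(z): return [(a,b,(c[0]+z*1e3,c[1]+z*1e3)) for a,b,c in ledge(0)]
def run(ks):
    f=lambda p:sum((Wt[k]*(render(k,ROI[k],bx(p[3]),p)-M[k])**2).sum() for k in ks)
    p=np.array([.633,-.153,3.03,Z]);st=np.array([.008,.008,.06,.006])
    for _ in range(3):
        r=minimize(f,p,method="Nelder-Mead",options=dict(initial_simplex=np.vstack([p]+[p+e for e in np.diag(st)]),xatol=1e-5,fatol=.01));p=r.x;st/=2
    print(ks,np.round(p,4),np.degrees(p[2]),r.fun)
    return p
for ks in("s","d","sd"): p=run(ks)
o=[cv2.resize(np.hstack([M[k]*Wt[k],render(k,ROI[k],bx(p[3]),p),Wt[k]*abs(M[k]-render(k,ROI[k],bx(p[3]),p))]),(660,280)) for k in "sd"]
cv2.imwrite("pics/fit2.png",(np.vstack(o)*255).astype(np.uint8))
UR={"s":(258,118,55,100),"d":(292,106,54,106)}
# upright in new images
UR={"s":(256,118,60,100),"d":(284,106,62,106)}
print(fit.fit(upr,UR,[.535,-.149,3.04,.105,.055])[:4])
s=bot.state();q=rot(s["tcp_rot"]);print("tcp",s["position"],"tool x yaw",np.degrees(np.arctan2(q[1,0],q[0,0])))
E
```

```text
Traceback (most recent call last):
AttributeError: 'function' object has no attribute 'render'
```

```bash
cat > f2.py <<'E'
import sys
from fit import *
def go(sn,dn,ROI,x0,z0,out):
    IM["s"]=cv2.imread(sn);IM["d"]=cv2.imread(dn)
    M={};Wt={}
    for k,(x,y,w,h) in ROI.items():
        M[k]=mask(k,ROI[k]); v=IM[k][y:y+h,x:x+w].min(2).astype(float)
        Wt[k]=1-cv2.dilate((v<45).astype(np.uint8),np.ones((3,3)))
    bx=lambda z:[(a,b,(c[0]+z*1e3,c[1]+z*1e3)) for a,b,c in ledge(0)]
    for ks in("s","d","sd"):
        f=lambda p:sum((Wt[k]*(render(k,ROI[k],bx(p[3]),p)-M[k])**2).sum() for k in ks)
        p=np.array([x0[0],x0[1],3.03,z0]);st=np.array([.008,.008,.06,.006])
        for _ in range(3):
            r=minimize(f,p,method="Nelder-Mead",options=dict(initial_simplex=np.vstack([p]+[p+e for e in np.diag(st)]),xatol=1e-5,fatol=.01));p=r.x;st=st/2
        print(ks,np.round(p,4),round(np.degrees(p[2]),1),round(r.fun,1))
    o=[cv2.resize(np.hstack([M[k]*Wt[k],render(k,ROI[k],bx(p[3]),p),Wt[k]*abs(M[k]-render(k,ROI[k],bx(p[3]),p))]),(660,280)) for k in "sd"]
    cv2.imwrite(out,(np.vstack(o)*255).astype(np.uint8))
E
python3 - <<'E'
from f2 import *
go("pics/s2.png","pics/d2.png",{"s":(198,128,57,74),"d":(240,102,56,60)},(.633,-.153),.1096,"pics/fit2.png")
UR={"s":(256,118,60,100),"d":(298,106,48,106)}
print(fit(upr,UR,[.535,-.149,3.04,.105,.055])[:4])
s=bot.state();q=rot(s["tcp_rot"]);print("tcp",s["position"],"tool x yaw",np.degrees(np.arctan2(q[1,0],q[0,0])))
E
```

```text
s [ 0.631  -0.1584  3.0141  0.1056] 172.7 410.3
d [ 0.6407 -0.1838  3.0218  0.0879] 173.1 412.9
sd [ 0.6331 -0.1527  3.0104  0.1123] 172.5 865.4
(array([ 0.5345, -0.1493,  3.0509,  0.1056,  0.0551]), np.float64(174.8), np.float64(364.9), 4722)
tcp [ 0.63315511 -0.15433682  0.17994067] tool x yaw -6.457435903711109
```

View pics/fit2.png

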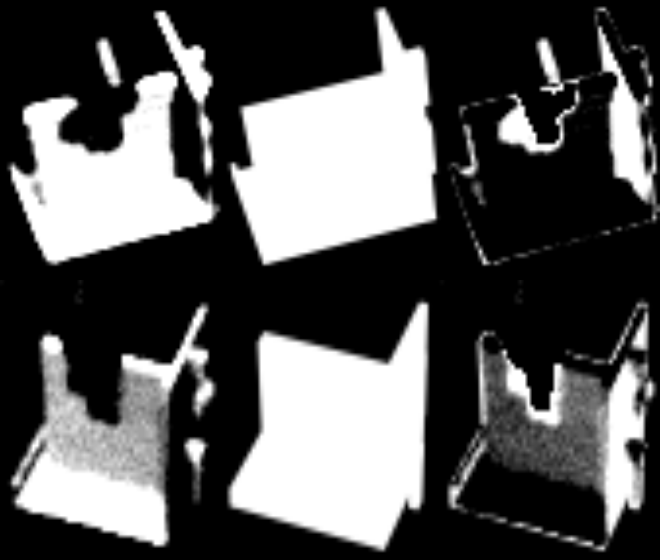

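play_rows(commands=[[0,[0,2,4],-0.5],[0,[0,4,9],-1.1],[0,[0,5,13],-1.1],[0,[0,5,13.5],-1.1],[0,[0,5,13.5],-1.1],[0,[0,5,13.5],-1.1]])

```text
time_s: 6.65
position: [0.6321, -0.1617, 0.166]
tcp_rot: [-0.0, 0.999, -0.048, -0.0]
wrist_force: [0.7, -0.4, -2.5]
width: 0.106
grip_force: 61.7
```

play_rows(commands=[[0,[-5,0,0],0],[0,[-10,0,0],0],[0,[-15,0,0],0],[0,[-20,0,0],0],[0,[-22,0,0],0],[0,[-22,0,0],0],[0,[-22,0,0],0]])

```text
time_s: 7.23
position: [0.6103, -0.1597, 0.1664]
tcp_rot: [0.0, 0.999, -0.048, 0.0]
wrist_force: [0.2, 0.2, -2.5]
width: 0.103
grip_force: 61.7
```

```bash
python3 - <<'E'
from h import *
s=bot.state();q=rot(s["tcp_rot"]);print("tcp",s["position"],"yaw",np.degrees(np.arctan2(q[1,0],q[0,0])),s["wrist_force"],s["time_s"])
a=bot.snapshot("scene"); b=bot.snapshot("side")
cv2.imwrite("pics/s3.png",a[:,:,::-1]);cv2.imwrite("pics/d3.png",b[:,:,::-1])
f=lambda i,x,y:cv2.resize(i[y:y+90,x:x+60,::-1],(400,600),interpolation=cv2.INTER_CUBIC)
cv2.imwrite("pics/c3.png",np.hstack([f(a,232,125),f(b,262,105)]))
U=np.array([.5346,-.1500]);u=np.array([-.9957,.0924]);v=np.array([-.0924,-.9957]);d=s["position"][:2]-U;print(d@u,d@v,s["position"][2]-.070)
E
```

```text
tcp [ 0.61026769 -0.15972362  0.16644452] yaw -5.5440329284472725 [ 0.17071958  0.22989337 -2.53514979] 7.2333
-0.07624077819644831 0.002690112521905713 0.09644451620162378
```

View pics/c3.png

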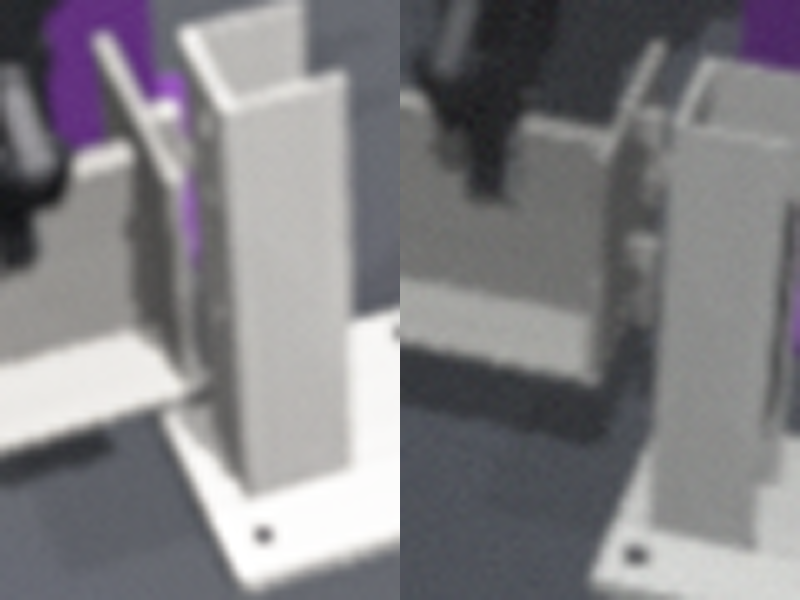

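The hooks are just in front of the face, scene crop (165,105) and side crop (650,160)/(640,280). I check pose noise and lateral fit before insertion.

```bash
python3 - <<'E'
from f2 import *
U=np.array([.5346,-.1500]);u=np.array([-.9957,.0924]);v=np.array([-.0924,-.9957])
for i in range(5):
    s=bot.state();d=s["position"][:2]-U;print(np.round(s["position"],4),np.round([d@u,d@v],4))
    bot.snapshot("side")
go("pics/s3.png","pics/d3.png",{"s":(190,120,68,84),"d":(234,102,60,72)},(.610,-.160),.096,"pics/fit3.png")
E
```

```text
[ 0.6105 -0.1596  0.1664] [-0.0765  0.0026]
[ 0.6105 -0.1596  0.1663] [-0.0765  0.0025]
[ 0.6105 -0.1595  0.1663] [-0.0765  0.0025]
[ 0.6105 -0.1595  0.1662] [-0.0764  0.0025]
[ 0.6104 -0.1595  0.1662] [-0.0764  0.0024]
s [ 0.6096 -0.1571  3.0278  0.1   ] 173.5 332.7
d [ 0.6142 -0.1773  3.031   0.0844] 173.7 185.6
sd [ 0.6092 -0.1586  3.0289  0.0991] 173.5 530.5
```

play_rows(commands=[[0,[0,-1.5,0],0],[0,[0,-2.3,0],0],[0,[0,-2.3,0],0],[0,[0,-2.3,0],0],[0,[-2,-2.3,0],0],[0,[-4,-2.3,0],0],[0,[-6,-2.3,0],0],[0,[-8,-2.3,0],0],[0,[-10,-2.3,0],0],[0,[-10,-2.3,0],0],[0,[-10,-2.3,0],0]])

```text
time_s: 8.5
position: [0.6004, -0.1564, 0.1663]
tcp_rot: [0.0, 0.999, -0.048, 0.0]
wrist_force: [-0.3, -0.2, -2.6]
width: 0.105
grip_force: 61.7
```

play_rows(commands=[[0,[-2,0,0],0],[0,[-4,0,0],0],[0,[-6,0,0],0],[0,[-8,0,0],0],[0,[-8,0,0],0],[0,[-8,0,0],0]])

```text
time_s: 9.0
position: [0.5925, -0.1556, 0.1663]
tcp_rot: [0.0, 0.999, -0.048, 0.0]
wrist_force: [0.0, -1.1, -3.1]
width: 0.101
grip_force: 61.7
```

play_rows(commands=[[0,[-1,0,0],0],[0,[-2,0,0],0],[0,[-3,0,0],0],[0,[-3,0,0],0],[0,[-3,0,0],0]])

```text
time_s: 9.42
position: [0.5903, -0.1553, 0.1665]
tcp_rot: [0.0, 0.999, -0.048, 0.001]
wrist_force: [2.6, -1.4, -2.9]
width: 0.105
grip_force: 61.7
```

play_rows(commands=[[0,[0.5,0,1],0],[0,[0.5,0,2],0],[0,[0.5,0,3],0],[0,[0.5,0,4],0],[0,[0.5,0,5],0],[0,[0.5,0,5],0]])

```text
time_s: 9.92
position: [0.5903, -0.1553, 0.161]
tcp_rot: [-0.0, 0.999, -0.048, 0.0]
wrist_force: [2.9, -0.0, -2.6]
width: 0.105
grip_force: 61.7
```

play_rows(commands=[[0,[0,0,1],0],[0,[0,0,2],0],[0,[0,0,3],0],[0,[0,0,3],0]])

```text
time_s: 10.25
position: [0.5903, -0.1553, 0.1581]
tcp_rot: [-0.0, 0.999, -0.048, 0.0]
wrist_force: [3.5, -0.2, -2.6]
width: 0.106
grip_force: 61.8
```

Underside ≈88 mm, no catch yet. I go on in small steps.

play_rows(commands=[[0,[0,0,1],0],[0,[0,0,2],0],[0,[0,0,3],0],[0,[0,0,3],0]])

```text
time_s: 10.58
position: [0.5903, -0.1553, 0.1551]
tcp_rot: [-0.0, 0.999, -0.048, 0.0]
wrist_force: [3.8, -0.5, -2.5]
width: 0.106
grip_force: 61.8
```

play_rows(commands=[[0,[0,0,0.7],0],[0,[0,0,1.4],0],[0,[0,0,2],0],[0,[0,0,2],0]])

```text
time_s: 10.92
position: [0.5905, -0.1553, 0.1536]
tcp_rot: [0.0, 0.999, -0.048, 0.0]
wrist_force: [3.0, -1.0, 0.8]
width: 0.105
grip_force: 62.3
```

play_rows(commands=[[0,[0,0,0.7],0],[0,[0,0,1.4],0],[0,[0,0,2],0],[0,[0,0,2],0]])

```text
time_s: 11.25
position: [0.5917, -0.1554, 0.1523]
tcp_rot: [0.0, 0.999, -0.048, 0.002]
wrist_force: [5.8, -0.4, 4.6]
width: 0.105
grip_force: 62.8
```

play_rows(commands=[[0,[0,0,0.7],0],[0,[0,0,1.4],0],[0,[0,0,2],0],[0,[0,0,2],0]])

```text
time_s: 11.58
position: [0.5918, -0.1554, 0.1508]
tcp_rot: [0.0, 0.999, -0.048, 0.002]
wrist_force: [4.6, -1.6, 6.8]
width: 0.107
grip_force: 63.2
```

play_rows(commands=[[0,[0,0,0.7],0],[0,[0,0,1.4],0],[0,[0,0,2],0],[0,[0,0,2],0]])

```text
time_s: 11.92
position: [0.5918, -0.1554, 0.1484]
tcp_rot: [0.0, 0.999, -0.048, 0.002]
wrist_force: [7.8, -0.4, 2.5]
width: 0.106
grip_force: 62.7
```

play_rows(commands=[[0,[0,0,0.7],0],[0,[0,0,1.4],0],[0,[0,0,2],0],[0,[0,0,2],0]])

```text
time_s: 12.25
position: [0.5918, -0.1554, 0.1458]
tcp_rot: [0.0, 0.999, -0.048, 0.002]
wrist_force: [6.8, -1.0, -0.1]
width: 0.105
grip_force: 62.2
```

play_rows(commands=[[0,[0,0,0.7],0],[0,[0,0,1.4],0],[0,[0,0,2],0],[0,[0,0,2],0]])

```text
time_s: 12.58
position: [0.5917, -0.1554, 0.1433]
tcp_rot: [-0.0, 0.999, -0.048, 0.002]
wrist_force: [8.5, -1.6, -5.1]
width: 0.107
grip_force: 61.6
```

play_rows(commands=[[0,[0,0,0.7],0],[0,[0,0,1.4],0],[0,[0,0,2],0],[0,[0,0,2],0]])

```text
time_s: 12.92
position: [0.5917, -0.1554, 0.1407]
tcp_rot: [-0.0, 0.999, -0.048, 0.002]
wrist_force: [9.3, -0.4, -7.9]
width: 0.108
grip_force: 61.1
```

play_rows(commands=[[0,[0,0,0.5],0],[0,[0,0,1],0],[0,[0,0,1],0],[0,[0,0,1],0]])

```text
time_s: 13.25
position: [0.5914, -0.1554, 0.1393]
tcp_rot: [-0.0, 0.999, -0.048, 0.002]
wrist_force: [8.1, -1.5, -8.7]
width: 0.105
grip_force: 60.9
```

play_rows(commands=[[0,[0,0,0.5],0],[0,[0,0,1],0],[0,[0,0,1],0],[0,[0,0,1],0]])

```text
time_s: 13.58
position: [0.5912, -0.1554, 0.1386]
tcp_rot: [-0.0, 0.999, -0.048, 0.001]
wrist_force: [7.2, -0.3, -6.2]
width: 0.104
grip_force: 61.2
```

play_rows(commands=[[0,[0,0,0.5],0],[0,[0,0,1],0],[0,[0,0,1],0],[0,[0,0,1],0]])

```text
time_s: 13.92
position: [0.5914, -0.1554, 0.1383]
tcp_rot: [-0.0, 0.999, -0.048, 0.001]
wrist_force: [6.2, -0.7, -1.8]
width: 0.11
grip_force: 62.0
```

play_rows(commands=[[0,[0,0,0.5],0],[0,[0,0,1],0],[0,[0,0,1],0],[0,[0,0,1],0]])

```text
time_s: 14.25
position: [0.5916, -0.1554, 0.1381]
tcp_rot: [0.0, 0.999, -0.048, 0.002]
wrist_force: [5.2, -0.5, 2.3]
width: 0.107
grip_force: 62.7
```

play_rows(commands=[[0,[0,0,0.5],0],[0,[0,0,1],0],[0,[0,0,1.5],0],[0,[0,0,1.5],0]])

```text
time_s: 14.58
position: [0.5916, -0.1554, 0.1376]
tcp_rot: [0.0, 0.999, -0.048, 0.002]
wrist_force: [3.4, 0.2, 10.2]
width: 0.108
grip_force: 63.8
```

play_rows(commands=[[0,[0,0,0.5],0],[0,[0,0,1],0],[0,[0,0,1.2],0],[0,[0,0,1.2],0],[0,[0,0,1.2],0]])

```text
time_s: 15.0
position: [0.5917, -0.1555, 0.1371]
tcp_rot: [0.001, 0.999, -0.048, 0.002]
wrist_force: [0.8, -0.2, 14.5]
width: 0.106
grip_force: 64.6
```

play_rows(commands=[[0,[0,0,0],0],[0,[0,0,0],0],[0,[0,0,0],0],[0,[0,0,0],0],[0,[0,0,0],0],[0,[0,0,0],0],[0,[0,0,0],0],[0,[0,0,0],0],[0,[0,0,0],0]])

```text
time_s: 15.75
position: [0.5917, -0.1555, 0.1371]
tcp_rot: [0.001, 0.999, -0.048, 0.002]
wrist_force: [1.4, -0.2, 14.8]
width: 0.103
grip_force: 64.6
```

play_rows(commands=[[0,[0,0,-1],0],[0,[0,0,-2],0],[0,[0,0,-3],0],[0,[0,0,-3.7],0],[0,[0,0,-3.7],0],[30,[0,0,-3.7],0],[50,[0,0,-3.7],0],[70,[0,0,-3.7],0],[70,[0,0,-3.7],0],[70,[0,0,-3.7],0],[70,[0,0,-3.7],0],[70,[0,0,-3.7],0]])

```text
time_s: 16.75
position: [0.5899, -0.1553, 0.1382]
tcp_rot: [0.0, 0.999, -0.048, -0.0]
wrist_force: [-0.3, 0.3, -0.8]
width: 0.817
grip_force: 0.0
```

play_rows(commands=[[70,[0,0,-10],0],[70,[0,0,-30],0],[70,[0,0,-60],0],[70,[10,0,-95],0],[70,[40,0,-130],0],[70,[70,0,-160],0],[70,[90,0,-180],0],[70,[90,0,-180],0],[70,[90,0,-180],0]])

```text
time_s: 17.5
position: [0.6812, -0.1632, 0.3204]
tcp_rot: [-0.0, 0.999, -0.048, 0.002]
wrist_force: [0.1, 0.7, -0.0]
width: 0.822
grip_force: 0.0
```

```bash
python3 - <<'E'
from h import *
print(bot.state()["time_s"],bot.state()["wrist_force"])
a=bot.snapshot("scene"); b=bot.snapshot("side")
f=lambda i,x,y:cv2.resize(i[y:y+120,x:x+80,::-1],(400,600),interpolation=cv2.INTER_CUBIC)
cv2.imwrite("pics/c5.png",np.hstack([f(a,220,115),f(b,255,95)]))
E
```

```text
17.5 [ 0.13894715  0.68337114 -0.04259468]
```

View pics/c5.png

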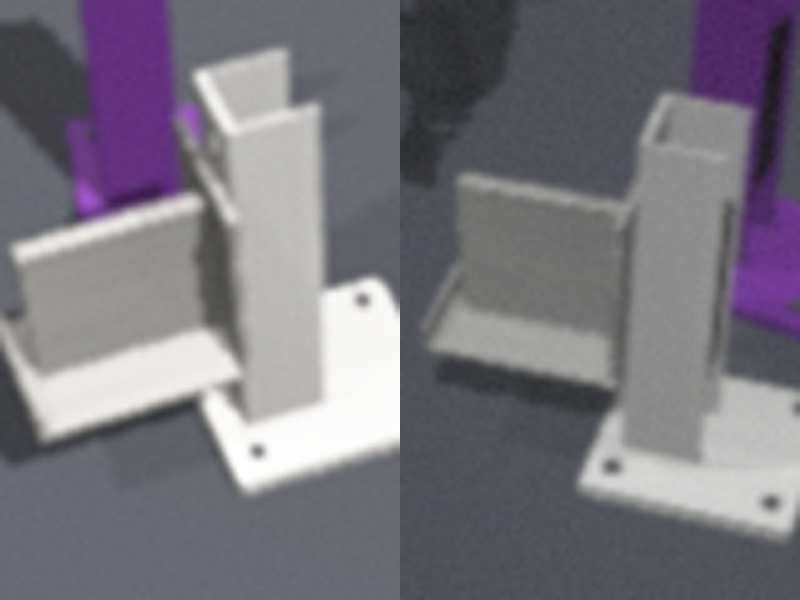

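The ledge hangs level and flush on the face (back plate at scene crop (215,200), side crop (620,290)), and the gripper is clear. I hand it in.

```bash
python3 -c "
from workcell import bot
print(bot.job_done())"
```

```text
the job is handed in; nothing more can be done
None
```

The ledge is hung on the aluminium upright, pressed past the catch onto its seat and held for 0.75 s at an estimated 17–22 N. It was then released, hanging level in the last pictures, and the job was handed in at about 17.6 s; no verdict came back.

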